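# Push out the square soap refill and stand it in the soap dish

### The arm

A 6-joint arm with a two-finger parallel gripper is mounted at the origin on the work surface. World frame = base frame: x ahead of the robot, y to its left, z up, the work surface at z = 0. Lengths are in m, angles in rad, forces in N, time in s.
With the tool pointing down it reaches from about 0.35 to 0.975 m from the base axis. Payload 4.9 kg.
Tool frame: the origin (TCP) lies midway between the tips of the shut fingers; the grasp point (between the pads) lies 19 mm behind it; z points along the fingers, y is the line along which they close (so a half turn about z gives the same grasp; the last joint's range is limited). The gripper opens to 85 mm and grips with 20 to 120 N. Pads are 22 mm wide; open, the fingers measure 114 mm over their backs; the gripper's body (76 mm by 85 mm) begins 54 mm behind the grasp point. The pads swing forward as they close: fully open they stand 13 mm farther back than shut.
Start: joints at [1.065, 0.053, 1.613, -0, 1.476, -0.119], TCP at [0.236, 0.579, 0.231] pointing down, gripper open.
Joint ranges: [-3.01, 3.01], [-1.01, 2.22], [0.06, 2.58], [-1.02, 4.17], [0.09, 2.62], [-3.14, 3.14]. Speed limits (rad/s): [2.57, 2.57, 3.14, 3.14, 3.14, 3.14].

### API

Orientations are given as a unit quaternion [w, x, y, z].
In Python, from plant import state, grab_frame, job_done, cut_out, place_of gives the robot as it stands.
- The arm moves only by the tool jog_arm, never from a script. Its argument "motion" is text: rows parted by semicolons, each of 7 numbers parted by spaces: the opening in per cent of the stroke, from 0 (shut) to 100 (fully open), then the shift along the tool's x, y, z as a fraction of full scale, then the turn, a rotation vector about the tool's x, y, z as a fraction of full scale. A call has exactly 5 rows; each row is the pose to reach, as a shift and turn from the pose commanded when the call began, along the tool's axes at that moment; what a row does not reach only later rows make up. Full scale, the value 1, is 50 cm for a shift and 1.5 rad for a turn. A row lasts 1/8 s, in which the tool goes at most 62.5 mm and 10.7 degrees, less where a joint would pass 70% of its speed; a pose out of reach is approached as far as the arm can. A call with a number of a shift or a turn outside -1 to 1 is refused whole. A call with a gripper value outside its range is refused whole. The fingers move at their own pace and stop on an object; the grip force is fixed at half the most. Time passes only in rows, so rows that repeat a pose let the fingers close, or fill a call up. It gives the time, the measured TCP pose, the force, the opening and the grip force at its end, in the units of the state.
- state(): the state, without advancing time (a new reading comes with each control period).
- grab_frame(name): name is "scene" or "top"; returns a dict with "color" (480x640x3 uint8, red, green, blue), "range_z" (480x640 float32, m along the optical axis (not along the pixel's ray), 0 where there is no reading), "intrinsics" (3x3 intrinsics, pixels), "world_from_camera" (4x4, takes a point from camera to world coordinates). Camera axes: x right, y up, looking along -z (the intrinsics and any distortion apply to the point x, -y, -z); pixel columns grow to the right and rows downward; lengths in m; the calibration is good to about 2 mm. A picture is of the moment at which its call begins.
- job_done(): hands the job in; it is judged then, once.
Trained networks look in the newest picture that a camera, given by its name, has taken for a name from the list of things; names that differ only in an ending like _2 or _b are one class to them, and where a whole thing is asked for, a point or a joint stands for the part that bears it (a point fixed in the world has none). Each returns a list of dicts, best first, with "p" (0 to 1); they miss things now and then, are a little off and sometimes report something else, mostly with a low value. They report only what shows in the picture. A call takes as long as a camera call. They do not tell look-alikes from the thing itself.
- cut_out(camera, thing): "pixels" (480x640 bool, what is visible of it).
- place_of(camera, thing): "at" ([x, y, z] in m, in world coordinates, good to about 4 mm: a listed point, or the origin of a listed thing).
The state is a dict: "time": time; "joint_pos": joint angles; "joint_vel": joint speeds; "joint_efforts": joint torques, N m; "tool_pos": TCP position; "tool_rot": TCP orientation; "contact_force": force on the tool from outside, world axes, zero at the start; "ft_torque": the same for the moment, N m; "gripper_width": opening from 0.0 (shut) to 1.0 (fully open); "grasp_force": force on a finger pad.
Only numpy, scipy, OpenCV 4.12 (cv2) and the standard library are available. Lean on these libraries where they do the work, as an engineer would, in place of code of your own. Each camera call takes 0.05 s, during which the arm holds its last target. There are 200 camera calls.

### The job

Of the two floor soap dispensers, the one with the square refill is to be cleaned: push its refill down until the latch lets go and it springs up, then pull it straight out and stand it upright in the round steel soap dish, and let go. Leave the round refill in the other dispenser alone.

Things in the scene. Friction and masses are not known exactly. Their poses are not given: they have to be found in the camera images.
- square_refill: White square plastic prism 40 x 40 x 110 mm tall, up to 0.3 kg, upright in a square well (3 mm play a side) of a fixed steel box 100 x 100 x 120 mm high of the same yaw, left or right. Origin: centre of underside, z up, x and y square to its flat sides. Latched: underside 26 mm, flat top 136 mm above the slab. Sprung out: 30 mm higher; grip two flat sides, pull straight up 64 mm to clear the box.
- square_lift (a joint): Height (m) of the sprung platform under the square refill: 0 latched (claws hold the refill), -0.014 pushed to the stop (refill top still 2 mm out of the box). 5 mm of straight push on the refill's top (6 to 10 N) frees the latch within 0.3 s; when the push is taken away it springs up to 0.030, the claws open, and it stays up: it does not latch again.
- round_refill: The other white refill, to be left as it is: a cylinder of 44 mm diameter, 110 mm tall, latched the same way in a like steel box with a round well, underside 26 mm above the slab. Origin: centre of underside, z up.
- soap_dish: Loose round stainless steel soap dish, 136 mm across the rim, 20 mm high, 0.3 kg, on the slab between the two dispensers. Origin: centre of its underside, z up. Flat inner floor 4 mm above the origin and 118 mm across; wall 3 mm thick.
There are look-alikes about, which are no part of the job. Leave any pink look-alike of the square_refill alone.

How it is judged:
By the outcome, as a careful person would: the job done as asked, in the order asked, and still so for the second after the job is handed in, with the robot touching nothing.
It also fails if it takes over 48 s, if anything falls off the work surface, if the arm or the gripper's body presses on something with over 40 N, if the wrist force passes 120 N, or if a joint passes its speed limit or range.

## Working session

There is one attempt and no reset: what is moved stays moved. The work goes in short steps, Python scripts to look and compute and a tool call to move; the robot and the scene stay as the last step left them, time stands still between calls to the robot, and variables do not carry over. Pictures are saved under pics/ and viewed, at most 10 in all, crops included, and the job is handed in when it is done.

Besides the shell and the picture viewer there is one more tool, called in YAML: its name, and indented under it one key for each argument. jog_arm: Moves the arm, as the interface text tells. Shift numbers are shares of 50 cm and turn numbers shares of 1.5 rad, none past 1 either way. Its arguments: {"type":"object","properties":{"motion":{"type":"string"}},"required":["motion"]}

```bash
mkdir -p pics
cat > h.py <<'E'
import numpy as np, cv2
from plant import *
def pts(f):
    z=f["range_z"];K=f["intrinsics"];T=f["world_from_camera"]
    v,u=np.mgrid[:480,:640]
    P=np.stack([(u-K[0,2])/K[0,0]*z,-(v-K[1,2])/K[1,1]*z,-z],-1)
    return P@T[:3,:3].T+T[:3,3]
E
python3 - <<'E'
from h import *
ims=[]
for c in("scene","top"):
    f=grab_frame(c);cv2.imwrite(f"pics/{c}0.png",f["color"][...,::-1])
    P=pts(f);np.save(f"{c}.npy",P)
    for t in("square_refill","round_refill","soap_dish"):
        for d in place_of(c,t):print(c,t,round(d["p"],2),np.round(d["at"],3))
print(state())
E
```

```text
scene square_refill 0.79 [0.431 0.185 0.003]
scene soap_dish 0.89 [0.58  0.023 0.003]
top square_refill 0.85 [0.567 0.203 0.028]
top square_refill 0.65 [ 0.43   0.181 -0.002]
top round_refill 0.56 [ 0.576 -0.245  0.026]
top soap_dish 0.63 [0.576 0.027 0.002]
{'time': 0.4, 'joint_pos': array([ 1.06500297e+00,  5.27956480e-02,  1.61311028e+00, -2.79700959e-05,
        1.47598961e+00, -1.18994056e-01]), 'joint_vel': array([ 9.97642112e-04, -3.20071973e-03, -9.50416139e-04, -5.68706668e-05,
       -4.80198257e-04, -5.11716178e-04]), 'joint_efforts': array([ 1.06109765e-04, -3.93053269e+01, -3.69810641e+01, -1.18318994e-04,
        2.43800947e-03,  1.41970736e-05]), 'tool_pos': array([0.23571716, 0.57872938, 0.23111847]), 'tool_rot': array([-3.32956319e-05,  1.92194963e-01,  9.81356751e-01, -1.48391288e-04]), 'contact_force': array([-1.61331634, -0.09370457, -0.81693439]), 'ft_torque': array([-0.0274054 ,  0.04596399,  0.02349313]), 'grasp_force': 0.0, 'gripper_width': 0.9996816883935098}
```

View pics/top0.png

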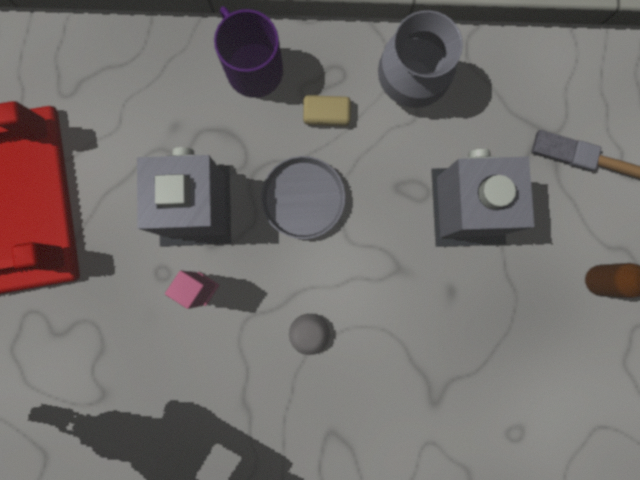

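View pics/scene0.png

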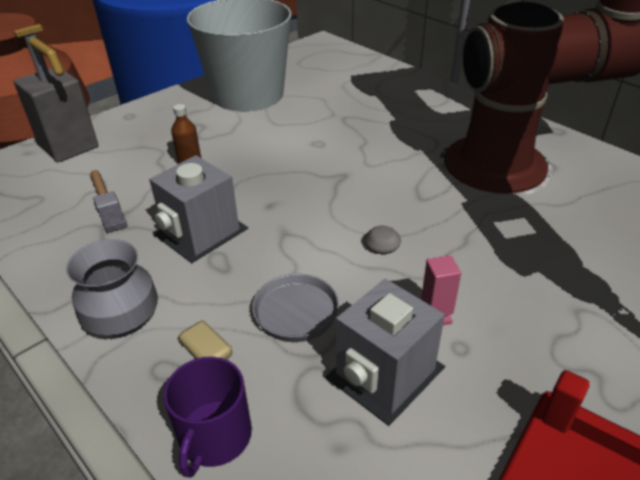

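The top view shows the white square refill in the left box at about (170,190), the dish at (304,198), the round refill at (498,191) and the pink look-alike at (187,290). The scene view agrees. Next I measure the refill top and the box.

```bash
cat > m.py <<'E'
from h import *
def rect(P,m,n):
    q=P[m][:,:2].astype(np.float32)
    if len(q)<5: print(n,len(q));return
    r=cv2.minAreaRect(q*1000);print(n,len(q),np.round(r[0],1),np.round(r[1],1),round(r[2],2),"medz",np.median(P[m][:,2]).round(4),"mean",q.mean(0).round(4))
E
python3 - <<'E'
from m import *
P=np.load("top.npy")
near=(abs(P[...,0]-.567)<.09)&(abs(P[...,1]-.203)<.09);z=P[...,2]
k=np.ones((3,3),np.uint8)
rect(P,near&(z>.129)&(z<.15),"refill")
m=near&(z>.113)&(z<.127);rect(P,m,"box")
c=grab_frame("top")["color"]
w=(c.min(-1)>140)&near&(z>.1);rect(P,w,"white")
d=np.zeros_like(near)
for e in cut_out("top","soap_dish")[:1]:
    m=e["pixels"];rect(P,m,"dish");rect(P,m&(z>.015)&(z<.03),"dishrim")
print(np.linalg.norm(P[240,320]-P[240,321]))
Q=np.load("scene.npy");z=Q[...,2];near=(abs(Q[...,0]-.567)<.09)&(abs(Q[...,1]-.203)<.09)
rect(Q,near&(z>.129)&(z<.15),"s refill");rect(Q,near&(z>.113)&(z<.127),"s box")
E
```

```text
refill 895 [565.7 205.9] [40.3 39.9] 3.72 medz 0.1353 mean [0.565  0.2054]
box 4254 [566.  205.8] [100.9 100.9] 3.82 medz 0.1192 mean [0.5648 0.2045]
white 761 [566.2 207. ] [37.6 37.4] 2.19 medz 0.1355 mean [0.566  0.2069]
dish 5495 [557.   37.7] [135.4 190.6] 70.22 medz 0.0034 mean [0.5827 0.0295]
dishrim 649 [581.2  29.2] [133.7 133.3] 1.61 medz 0.0184 mean [0.5852 0.0302]
0.0016675048531456808
s refill 868 [567.3 206. ] [41.  40.7] 3.8 medz 0.1368 mean [0.5695 0.2075]
s box 3976 [566.7 204.4] [103.2 102.4] 3.33 medz 0.1206 mean [0.5731 0.21  ]
```

```bash
cat >> h.py <<'E'
from scipy.spatial.transform import Rotation as R
def go(*targets):
    s=state();q=s["tool_rot"];r=R.from_quat([q[1],q[2],q[3],q[0]])
    print("t",s["time"],"tcp",s["tool_pos"].round(4),"F",s["contact_force"].round(1),"w",round(s["gripper_width"],3),"g",s["grasp_force"])
    for x,y,z,yaw in targets: # yaw: angle of tool y in the world, deg
        a=np.radians(yaw);g=R.from_matrix(np.array([[-np.sin(a),np.cos(a),0],[np.cos(a),np.sin(a),0],[0,0,-1]]).T@np.diag([-1,-1,1])@np.eye(3)) if 0 else None
        Y=np.array([np.cos(a),np.sin(a),0]);Z=np.array([0,0,-1.]);M=np.stack([np.cross(Y,Z),Y,Z],1)
        print((r.inv().apply(np.array([x,y,z])-s["tool_pos"])/.5).round(4),((r.inv()*R.from_matrix(M)).as_rotvec()/1.5).round(4))
E
sed -i 's/^        a=np.radians(yaw);g=.*/        a=np.radians(yaw)/' h.py
python3 - <<'E'
from h import *
P=np.load("top.npy");S=np.load("scene.npy")
for Q in(P,S):
    m=(Q[...,1]>.3)&(Q[...,0]>.2)&(Q[...,0]<.8)&(Q[...,1]<.6)&(Q[...,2]<.22);print(Q[m][:,2].max())
go((.5665,.2055,.2,93.8),(.5665,.2055,.127,93.8),(.45,.35,.231,93.8))
E
```

```text
0.103133404426349
0.10360688581131283
t 0.5 tcp [0.2358 0.5788 0.2313] F [-0.4  0.8  0.7] w 0.999 g 0.0
[-0.8943 -0.4419  0.0626] [-1.000e-04  0.000e+00 -3.021e-01]
[-0.8943 -0.4419  0.2086] [-1.000e-04  0.000e+00 -3.021e-01]
[-0.5695 -0.2621  0.0006] [-1.000e-04  0.000e+00 -3.021e-01]
```

Path is clear. Moving above the refill with the fingers shut.

jog_arm:
  motion: "0 -0.894 -0.442 0.02 0 0 -0.302; 0 -0.894 -0.442 0.02 0 0 -0.302; 0 -0.894 -0.442 0.02 0 0 -0.302; 0 -0.894 -0.442 0.02 0 0 -0.302; 0 -0.894 -0.442 0.02 0 0 -0.302"

```text
time: 1.12
tool_pos: [0.4401, 0.3479, 0.2255]
tool_rot: [0.0, -0.033, 0.999, 0.0]
contact_force: [0.8, -0.8, 0.7]
gripper_width: 0.005
grasp_force: 0.0
```

```bash
python3 -c "
from h import *
go((.5665,.2055,.16,93.8))"
```

```text
t 1.125 tcp [0.4401 0.3479 0.2255] F [ 0.8 -0.8  0.7] w 0.005 g 0.0
[-0.2332 -0.301   0.131 ] [0.0003 0.0005 0.    ]
```

jog_arm:
  motion: "0 -0.233 -0.301 0.05 0 0 0; 0 -0.233 -0.301 0.05 0 0 0; 0 -0.233 -0.301 0.05 0 0 0; 0 -0.233 -0.301 0.11 0 0 0; 0 -0.233 -0.301 0.11 0 0 0"

```text
time: 1.75
tool_pos: [0.5637, 0.2058, 0.1671]
tool_rot: [-0.003, -0.032, 0.999, -0.001]
contact_force: [-1.4, 0.4, 0.1]
gripper_width: 0.0
grasp_force: 0.0
```

```bash
python3 -c "
from h import *
go((.5665,.2055,.135,93.8),(.5665,.2055,.127,93.8))"
```

```text
t 1.75 tcp [0.5637 0.2058 0.1671] F [-1.4  0.4  0.1] w 0.0 g 0.0
[-0.0058 -0.001   0.0641] [-0.0006 -0.0041 -0.0012]
[-0.0059 -0.001   0.0801] [-0.0006 -0.0041 -0.0012]
```

jog_arm:
  motion: "0 0 0 0.02 0 0 0; 0 0 0 0.04 0 0 0; 0 0 0 0.056 0 0 0; 0 0 0 0.066 0 0 0; 0 0 0 0.074 0 0 0"

```text
time: 2.38
tool_pos: [0.5662, 0.2073, 0.1351]
tool_rot: [0.001, -0.033, 0.999, 0.0]
contact_force: [-1.8, -0.8, 10.9]
gripper_width: 0.001
grasp_force: 5.0
```

```bash
python3 -c "
from h import *
go((.5665,.2055,.127,93.8))"
```

```text
t 2.375 tcp [0.5662 0.2073 0.1351] F [-1.8 -0.8 10.9] w 0.001 g 5.029588246252388
[-0.0004 -0.0036  0.0161] [-0.      0.0016  0.0002]
```

jog_arm:
  motion: "0 0 0 0.008 0 0 0; 0 0 0 0.014 0 0 0; 0 0 0 0.014 0 0 0; 0 0 0 0.014 0 0 0; 0 0 0 0.014 0 0 0"

```text
time: 3.0
tool_pos: [0.5666, 0.2074, 0.1289]
tool_rot: [0.002, -0.033, 0.999, 0.0]
contact_force: [-2.1, -0.9, 7.9]
gripper_width: 0.001
grasp_force: 3.9
```

jog_arm:
  motion: "0 0 0 -0.03 0 0 0; 0 0 0 -0.1 0 0 0; 60 0 0 -0.2 0 0 0; 100 0 0 -0.24 0 0 0; 100 0 0 -0.24 0 0 0"

```text
time: 3.62
tool_pos: [0.5661, 0.2073, 0.2481]
tool_rot: [0.002, -0.033, 0.999, 0.0]
contact_force: [-0.5, 0.3, -0.9]
gripper_width: 0.641
grasp_force: 0.0
```

Run:
```python
from m import *
for c in("top","scene"):
    f=grab_frame(c);P=pts(f);z=P[...,2];near=(abs(P[...,0]-.567)<.06)&(abs(P[...,1]-.203)<.06)
    rect(P,near&(z>.129)&(z<.15),"low");rect(P,near&(z>.158)&(z<.172),"high")
    cv2.imwrite(f"pics/{c}1.png",f["color"][...,::-1])
go((.5665,.2055,.13,93.8))
```

```text
low 203 [557.1 194.8] [26.4 54. ] 49.95 medz 0.1399 mean [0.5591 0.1928]
high 906 [565.8 204.7] [40.4 39.5] 3.74 medz 0.165 mean [0.5636 0.2036]
low 474 [576.  214.8] [29.3 54.9] 47.92 medz 0.1394 mean [0.5783 0.2134]
high 913 [567.  204.7] [41.7 41.2] 3.66 medz 0.1665 mean [0.5697 0.2071]
t 3.725 tcp [0.5644 0.2069 0.2442] F [-0.6  0.6 -0.6] w 0.808 g 0.0
[-0.0046 -0.0029  0.2284] [-0.0003 -0.0018 -0.0001]
```

View pics/scene1.png

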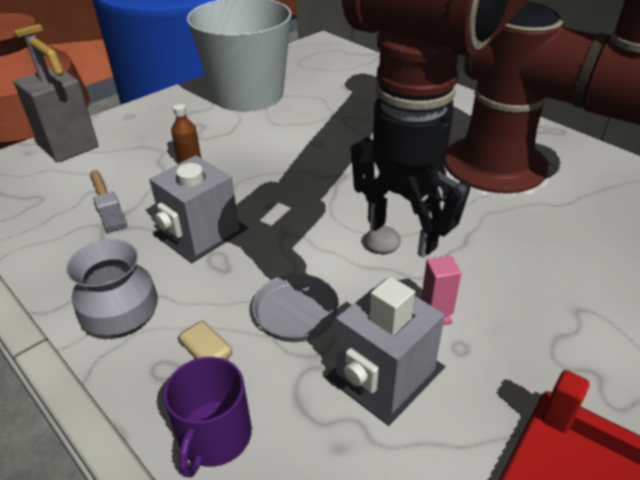

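The refill in the square box at (392,305) has sprung up, with its top at 0.166. The fingers are open above it.

jog_arm:
  motion: "100 -0.002 -0.004 0.03 0 0 0; 100 -0.002 -0.004 0.1 0 0 0; 100 -0.002 -0.004 0.18 0 0 0; 100 -0.002 -0.004 0.228 0 0 0; 100 -0.002 -0.004 0.228 0 0 0"

```text
time: 4.35
tool_pos: [0.563, 0.2042, 0.1265]
tool_rot: [-0.005, -0.033, 0.999, -0.001]
contact_force: [-0.7, -1.1, 0.7]
gripper_width: 1.001
grasp_force: 0.0
```

jog_arm:
  motion: "45 0 0 0 0 0 0; 35 0 0 0 0 0 0; 25 0 0 0 0 0 0; 20 0 0 0 0 0 0; 20 0 0 0 0 0 0"

```text
time: 4.97
tool_pos: [0.5672, 0.2051, 0.1335]
tool_rot: [0.001, -0.033, 0.999, 0.0]
contact_force: [1.2, -0.6, 4.9]
gripper_width: 0.461
grasp_force: 64.3
```

jog_arm:
  motion: "20 0 0 -0.03 0 0 0; 20 0 0 -0.07 0 0 0; 20 0 0 -0.11 0 0 0; 20 0 0 -0.15 0 0 0; 20 0 0 -0.18 0 0 0"

```text
time: 5.6
tool_pos: [0.5668, 0.2053, 0.2244]
tool_rot: [0.001, -0.033, 0.999, 0.0]
contact_force: [0.5, 1.2, -1.4]
gripper_width: 0.459
grasp_force: 63.7
```

Run:
```python
from m import *
for c in("scene","top"):
    f=grab_frame(c);P=pts(f);z=P[...,2]
    cv2.imwrite(f"pics/{c}2.png",f["color"][...,::-1])
    near=(abs(P[...,0]-.581)<.09)&(abs(P[...,1]-.029)<.09)
    rect(P,near&(z>.014)&(z<.024),"rim")
go((.5815,.029,.22,93.8),(.5815,.029,.0815,93.8))
```

```text
rim 834 [581.9  28. ] [134.9 134.9] 85.7 medz 0.019 mean [0.5761 0.0209]
rim 724 [581.2  29.2] [133.6 133.4] 2.45 medz 0.0181 mean [0.585  0.0302]
t 5.7 tcp [0.5676 0.2054 0.2253] F [ 0.8  0.7 -0.5] w 0.461 g 63.70779633522034
[-0.0043 -0.354   0.0103] [ 0.0005  0.0031 -0.0001]
[-0.003  -0.3542  0.2873] [ 0.0005  0.0031 -0.0001]
```

View pics/scene2.png

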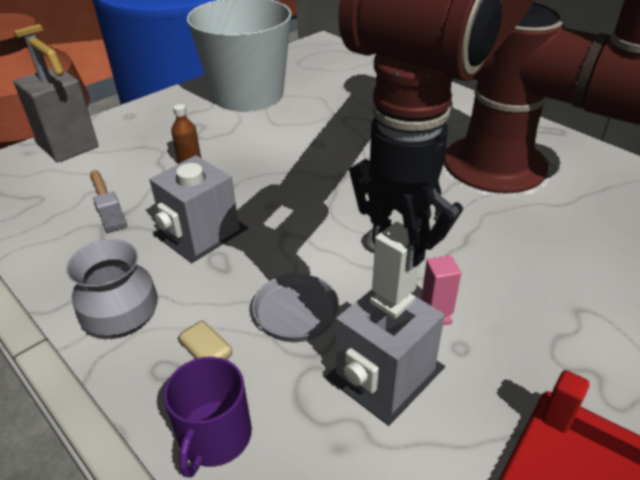

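The refill at (395,262) is clear of the box and upright in the fingers. The dish at (295,307) has not moved.

jog_arm:
  motion: "20 0 -0.05 -0.02 0 0 0; 20 -0.002 -0.13 -0.02 0 0 0; 20 -0.003 -0.22 -0.02 0 0 0; 20 -0.003 -0.31 -0.02 0 0 0; 20 -0.003 -0.354 -0.02 0 0 0"

```text
time: 6.32
tool_pos: [0.5791, 0.0266, 0.2312]
tool_rot: [-0.001, -0.032, 0.999, -0.0]
contact_force: [0.1, 1.0, -1.5]
gripper_width: 0.457
grasp_force: 63.5
```

jog_arm:
  motion: "20 0 0 0.02 0 0 0; 20 0 0 0.08 0 0 0; 20 0 0 0.15 0 0 0; 20 0 0 0.22 0 0 0; 20 0 0 0.25 0 0 0"

```text
time: 6.95
tool_pos: [0.5772, 0.0298, 0.1034]
tool_rot: [-0.003, -0.034, 0.999, 0.001]
contact_force: [-0.5, -0.3, -2.6]
gripper_width: 0.458
grasp_force: 63.7
```

Run:
```python
from m import *
f=grab_frame("scene");P=pts(f);z=P[...,2]
cv2.imwrite(f"pics/scene3.png",cv2.resize(f["color"][160:400,160:480,::-1],None,fx=2,fy=2))
go((.5815,.029,.0815,93.8))
```

```text
t 7.0 tcp [0.5768 0.0296 0.1025] F [-0.8  0.6 -2.5] w 0.458 g 63.67513418197632
[-0.0095 -0.002   0.042 ] [ 0.0008 -0.0046  0.0005]
```

View pics/scene3.png

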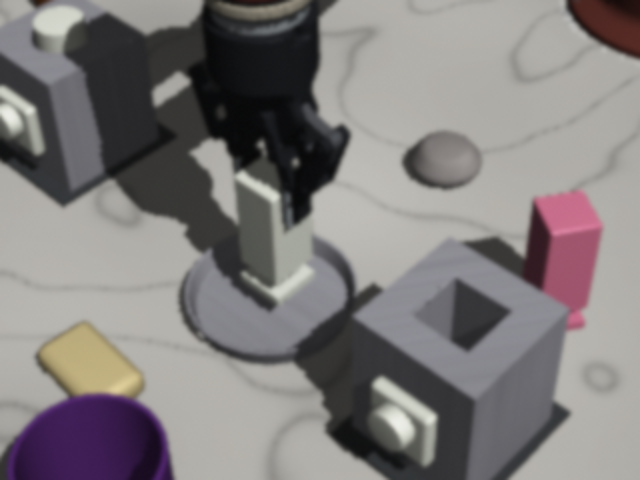

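The refill hangs about 20 mm over the middle of the dish. The empty well shows at (465,315). Lowering gently.

jog_arm:
  motion: "20 -0.002 0 0.01 0 0 0; 20 -0.002 0 0.02 0 0 0; 20 -0.002 0 0.028 0 0 0; 20 -0.002 0 0.034 0 0 0; 20 -0.002 0 0.036 0 0 0"

```text
time: 7.62
tool_pos: [0.5806, 0.0286, 0.0892]
tool_rot: [0.0, -0.033, 0.999, -0.0]
contact_force: [0.2, -1.7, -2.4]
gripper_width: 0.454
grasp_force: 63.7
```

jog_arm:
  motion: "20 0 0 0.001 0 0 0; 20 0 0 0.002 0 0 0; 20 0 0 0.002 0 0 0; 20 0 0 0.002 0 0 0; 20 0 0 0.002 0 0 0"

```text
time: 8.25
tool_pos: [0.5806, 0.0287, 0.0882]
tool_rot: [0.0, -0.033, 0.999, -0.0]
contact_force: [-0.3, 0.2, -2.3]
gripper_width: 0.457
grasp_force: 63.7
```

jog_arm:
  motion: "20 0 0 0.003 0 0 0; 20 0 0 0.006 0 0 0; 20 0 0 0.009 0 0 0; 20 0 0 0.011 0 0 0; 20 0 0 0.011 0 0 0"

```text
time: 8.88
tool_pos: [0.5805, 0.0287, 0.0825]
tool_rot: [-0.0, -0.033, 0.999, 0.0]
contact_force: [-0.2, -0.3, -2.1]
gripper_width: 0.459
grasp_force: 63.7
```

jog_arm:
  motion: "20 0 0 0.002 0 0 0; 20 0 0 0.003 0 0 0; 20 0 0 0.004 0 0 0; 20 0 0 0.004 0 0 0; 20 0 0 0.004 0 0 0"

```text
time: 9.5
tool_pos: [0.581, 0.0287, 0.0819]
tool_rot: [0.0, -0.033, 0.999, -0.0]
contact_force: [-2.0, -0.4, 4.5]
gripper_width: 0.46
grasp_force: 64.8
```

jog_arm:
  motion: "50 0 0 0 0 0 0; 58 0 0 0 0 0 0; 75 0 0 0 0 0 0; 95 0 0 0 0 0 0; 95 0 0 0 0 0 0"

```text
time: 10.12
tool_pos: [0.5805, 0.0287, 0.0806]
tool_rot: [-0.0, -0.033, 0.999, -0.0]
contact_force: [-0.0, -1.0, -0.0]
gripper_width: 0.95
grasp_force: 0.0
```

jog_arm:
  motion: "95 0 0 -0.03 0 0 0; 95 0 0 -0.1 0 0 0; 95 0 0 -0.2 0 0 0; 95 0 0 -0.3 0 0 0; 95 0 0 -0.36 0 0 0"

```text
time: 10.75
tool_pos: [0.5817, 0.0286, 0.2658]
tool_rot: [0.003, -0.033, 0.999, -0.0]
contact_force: [0.7, -0.3, 0.4]
gripper_width: 0.948
grasp_force: 0.0
```

Run:
```python
from m import *
f=grab_frame("scene");P=pts(f);z=P[...,2];near=(abs(P[...,0]-.581)<.09)&(abs(P[...,1]-.029)<.09)
rect(P,near&(z>.108)&(z<.12),"top");rect(P,near&(z>.014)&(z<.024),"rim")
cv2.imwrite(f"pics/scene4.png",f["color"][...,::-1])
go()
```

```text
top 613 [581.2  28.9] [41.4 43.1] 5.32 medz 0.1144 mean [0.5825 0.031 ]
rim 685 [583.8  31.3] [128.6 133.4] 51.05 medz 0.0192 mean [0.5863 0.0329]
t 10.8 tcp [0.5832 0.0285 0.27  ] F [1.3 0.1 3.8] w 0.954 g 0.0
```

View pics/scene4.png

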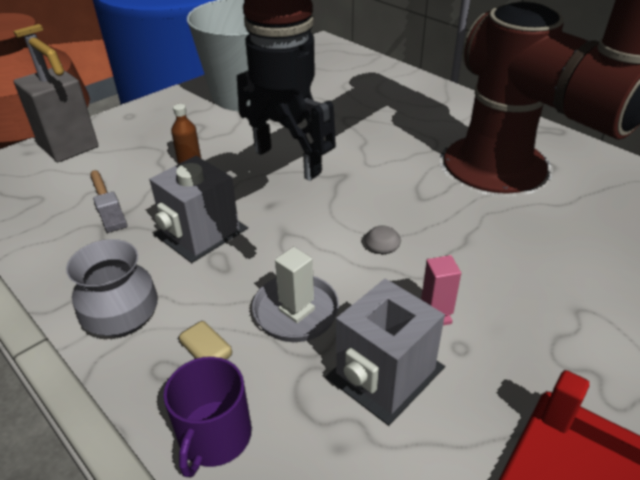

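The refill stands upright in the dish at (295,285) with its top at 0.114, and the gripper is well clear. Nothing else has moved.

```bash
python3 -c "
from plant import *
print(job_done())"
```

```text
the job is handed in; nothing more can be done
None
```

The square refill was unlatched, pulled out and left standing upright in the soap dish; the round refill was not touched, and the job was handed in at about 11 s (no verdict was returned).

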